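# Feed a pipe sleeve through the flap of a parts chute

### The job

Using only the fingertips, push the open grey pipe sleeve across the feed deck and through the opening, so that it noses the hanging flap open and drops off the deck's edge into the catch tray behind; then draw the fingers back out so that the flap swings fully shut. Do not grip, lift or carry the sleeve. Leave the closed cap, the rubber seal and everything else where they stand.

Things in the scene. Friction and masses are not known exactly. Their poses are not given: they have to be found in the camera images.
- chute: Fixed parts chute on the table. Origin: on the work surface (z = 0), in the middle of the opening, in the plane of its front wings; x points from the feed deck through the opening to the tray (away from the robot), y left, z up. The sizes below are in mm in this frame. The opening is 122 wide, nothing spans it but the flap and its hinge.
- deck_mid (a point): Middle of the white feed deck, on its top. The deck is level at z = 90, spans x -200 to +25, y -165 to +165, without rims: its near, left and right sides are open drops. The sleeve, held back a little by the flap, tips over the far edge once its centre is 15 to 30 past it, and slides into the tray.
- guide_left (a point): Top of the left side guide at its near end (x 0, y 64, z 130); the right one mirrors it. Guides: 6 thick, 40 high above the deck, at |y| 61 to 67, x 0 to 90. Wings of the same height, 6 thick (x 0 to 6), close the deck beside the opening (|y| 67 to 165).
- flap_hinge (a point): Middle of the flap's hinge rod (diameter 8, cross bush 14), along y at x = 65, z = 223. Its two brackets are 22 wide in x, at |y| 67 to 73, and reach z = 242.
- flap (a joint): Steel flap, 112 wide, 130 long, 3 thick. 0 rad = shut: it slants from the hinge down towards the robot, lower edge at x = 0, 20 above the deck. It grows as the lower edge swings away from the robot, to 1.4. A counterweight bar behind the hinge swings it shut within about a second when nothing holds it; opening takes under 1 N.
- flap_edge (a point): Middle of the flap's lower edge; moves with the flap.
- deck_edge (a point): Middle of the deck's far edge (x 25, z 90), inside the opening, where a 55 degree slide begins. Beyond it, fixed to the chute, lies the open-topped catch tray: x 82 to 286, y -77 to +77, floor at z = 6, walls to z = 70.
- sleeve: Loose grey pipe sleeve: a plain short open tube standing on end on the deck, outer diameter 64, inner 50, 40 high, about 80 g. Origin: centre of its underside; z along the tube. It starts about 115 before the opening's plane, about 85 left or right of its middle line; the cap stands on the other side. Friction about 0.6.
- sleeve_mid (a point): Middle of the sleeve (on its axis, 20 above its underside).
- cap: Closed grey end cap standing on the deck, a bystander: the grey, the 64 diameter and the 40 height of the sleeve, but closed on top with a 24 square boss 10 high. Origin: centre of its underside.
- seal: Flat black rubber ring, a bystander lying on the deck close to a wing: outer diameter 48, 12 high. Origin: centre of its underside.
- tape: Cardboard core standing on end on the table, diameter 90, 45 high. Bystander; origin under its centre.
- screwdriver: Screwdriver lying on the table. Bystander. Origin near the middle of its length.
- bottle: White bottle on the table, diameter 56, 140 high. Bystander; origin under its centre.
- jar: Grey jar on the table, diameter 68, 75 high. Bystander; origin under its centre.
- gauge: Flat steel sliding gauge lying on the table, 150 long. Bystander.
Things that resemble listed ones, but are neither listed nor needed, are in the scene too. Leave any blue or purple look-alike of the sleeve alone.

How it is judged:
By the outcome, as a careful person would: the job done as asked, in the order asked, and still so for the second after the job is handed in, with the robot touching nothing.
It also fails if it takes over 48 s, if anything falls off the work surface, if the arm or the gripper's body presses on something with over 40 N, if the wrist force passes 120 N, or if a joint passes its speed limit or range.

### The arm

A 7-joint arm with a two-finger parallel gripper is mounted at the origin on the work surface. World frame = base frame: x ahead of the robot, y to its left, z up, the work surface at z = 0. Lengths are in mm, angles in degrees, forces in N, time in s.
With the tool pointing down it reaches from about 425 to 950 mm from the base axis. Payload 4.7 kg.
Tool frame: the origin (TCP) lies at the very end of the fingers, on their centre line; the grasp point (between the pads) lies arm.grip_depth behind it (arm.grip_depth is the distance from the TCP to the grasp point, in mm); z points along the fingers, y is the direction in which the jaws open and shut (so a half turn about z gives the same grasp; the last joint's range is limited). The gripper opens to 85 mm and grips with 20 to 120 N. Pads are 22 mm wide; open, the fingers measure 114 mm over their backs; the gripper's body (76 mm by 85 mm) begins 54 mm behind the grasp point. The pads swing forward as they close: fully open they stand 13 mm farther back than shut.
Start: joints at [64.922, 26.849, -2.785, 87.806, 1.381, 65.374, -4.715], TCP at [268.365, -619.378, 231.335] pointing down, gripper open.
Joint ranges: [-148.3, 148.3], [-19.14, 114.17], [-79.39, 73.82], [5.75, 140.21], [-59.74, 239.74], [12.07, 113.84], [-152.46, 152.46]. Speed limits (degrees/s): [147.25, 147.25, 180, 180, 180, 180, 180].

### API

Orientations are given as a 3x3 rotation matrix whose columns are the frame's x, y, z axes.
In Python, from bench import monitor, camera, get_calibration, workorder, arm gives the robot as it stands. The module is installed in compiled form; this text tells all that it offers.
- The arm moves only by the tool move_arm, never from a script. Its arguments are lists of equal length, an entry for each row: "travel": the shift along the world's x, y, z in mm, a list of three; "angular": the turn, a rotation vector about the world's x, y, z in degrees, a list of three; "jaw": the opening, from 0 (shut) to 1 (fully open). In form: {"travel": [[x, y, z], ...], "angular": [[wx, wy, wz], ...], "jaw": [jaw, ...]}. A call has 1 to 5 rows; each row shifts and turns the commanded pose from where the row before left it; what a row does not reach is not made up. A row lasts 1/12 s, in which the tool goes at most 41.7 mm and 7.16 degrees, less where a joint would pass 70% of its speed; a pose out of reach is approached as far as the arm can. A call is refused whole if a number of a shift passes 41.7 or a number of a turn 7.16, either way. A call with a gripper value outside its range is refused whole. The fingers move at their own pace and stop on an object; "force" is the grip in N (left out, the last holds). Time passes only in rows, so rows that do not move let the fingers close. It gives the time, the measured TCP pose, the force and the opening at its end, in the units of the state.
- monitor.read_state(): the state, without advancing time (a new reading comes with each control period).
- camera(name): name is "scene" or "top" or "wrist"; returns the picture (384x512x3 uint8, blue, green, red); there is no depth.
- get_calibration(name): a dict with "mtx" (3x3 intrinsics, pixels), "R" (3x3) and "t" (3): a world point X has camera coordinates R X + t. Camera axes: x right, y down, z forward; pixel columns grow to the right and rows downward; lengths in mm; the calibration is good to about 2 mm. A picture is of the moment at which its call begins: read the wrist's pose just before it. get_calibration takes no time and is no camera call; for the wrist camera it gives the pose at the moment of the call.
- workorder.close_job(): hands the job in, once; it reports no verdict.
The state is a dict: "time": time; "q": joint angles; "qvel": joint speeds; "joint_efforts": joint torques, N m; "eef_pos": TCP position; "tool_rot": TCP orientation; "ft_force": force on the tool from outside, world axes, zero at the start; "ft_torque": the same for the moment, N m; "finger_gap": opening from 0.0 (shut) to 1.0 (fully open).
Only numpy, scipy, OpenCV 4.12 (cv2) and the standard library are available. Lean on these libraries where they do the work, as an engineer would, in place of code of your own. Each camera call takes 0.05 s, during which the arm holds its last target.

## Working session

There is one attempt and no reset: what is moved stays moved. The work goes in short steps, Python scripts to look and compute and a tool call to move; the robot and the scene stay as the last step left them, time stands still between calls to the robot, and variables do not carry over. Pictures are saved under pics/ and viewed, and the job is handed in when it is done.

Besides the shell and the picture viewer there is one more tool, called after "Request:" by a JSON object that holds its "op" and its "data", one argument or row to a line. move_arm: Moves the arm, as the interface text tells. Its arguments: {"type":"object","properties":{"travel":{"type":"array","items":{"type":"array","items":{"type":"number"}}},"angular":{"type":"array","items":{"type":"array","items":{"type":"number"}}},"jaw":{"type":"array","items":{"type":"number"}},"force":{"type":"number"}},"required":["travel","angular","jaw"]}

```bash
mkdir -p pics
python3 - <<'E'
from bench import monitor,camera,get_calibration
import cv2
s=monitor.read_state();print(s)
for n in("scene","top"):
    cv2.imwrite(f"pics/{n}0.png",camera(n)); print(n,get_calibration(n))
E
```

```text
{'time': 0.0, 'q': array([64.92187431, 26.89752058, -2.78559935, 87.8740403 ,  1.3815113 ,
       65.37275174, -4.71587462]), 'qvel': array([-0.0401578 , -0.01023938, -0.04893446, -0.02346525, -0.04647048,
        0.08165547,  0.00544885]), 'joint_efforts': array([-7.00944347e-04, -5.10313797e+01, -4.66739538e-02, -2.37717909e+01,
        1.06366866e-02,  7.45889498e-03, -2.82252063e-05]), 'eef_pos': array([ 268.10708088, -618.84337929,  230.25660858]), 'tool_rot': array([[ 9.17580440e-01,  3.97549296e-01, -8.32188783e-04],
       [ 3.97550161e-01, -9.17578785e-01,  1.74416869e-03],
       [-7.02057391e-05, -1.93125185e-03, -9.99998133e-01]]), 'ft_force': array([ 0.12865606,  0.19766161, -0.45433281]), 'ft_torque': array([ 0.04836713, -0.01361372,  0.02803629]), 'finger_gap': 1.000885246469282}
scene {'mtx': array([[490.11811591,   0.        , 253.88022024],
       [  0.        , 490.11811591, 190.72428667],
       [  0.        ,   0.        ,   1.        ]]), 'R': array([[-0.28478687,  0.95850196, -0.01305487],
       [ 0.7574962 ,  0.21667701, -0.61583324],
       [-0.58744868, -0.18527023, -0.78776836]]), 't': array([ 175.70116493, -309.30255521, 1900.45774227])}
top {'mtx': array([[407.15929813,   0.        , 254.51324494],
       [  0.        , 407.15929813, 189.42822744],
       [  0.        ,   0.        ,   1.        ]]), 'R': array([[-0.00588404, -0.99980462,  0.01887078],
       [-0.99702838,  0.0044161 , -0.07690844],
       [ 0.07681007, -0.01926724, -0.99685956]]), 't': array([ -52.35882141,  568.6537991 , 1498.87241282])}
```

View pics/scene0.png

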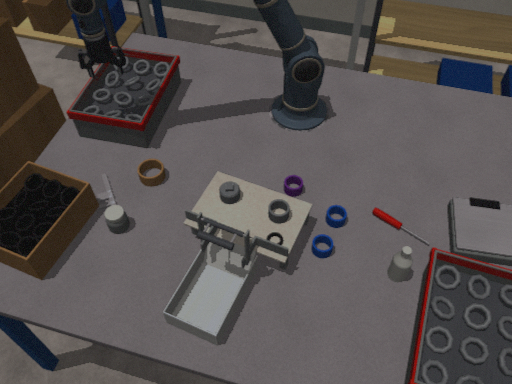

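View pics/top0.png

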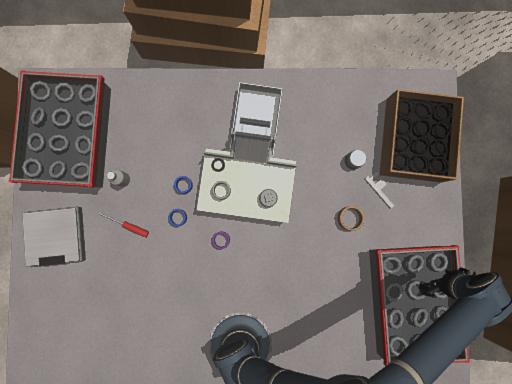

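Run:
```python
import cv2
a=cv2.imread('pics/top0.png')[60:220,160:360];cv2.imwrite('pics/topc.png',cv2.resize(a,None,fx=4,fy=3.75,interpolation=cv2.INTER_CUBIC)[:600])
```

```text
(no output)
```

View pics/topc.png

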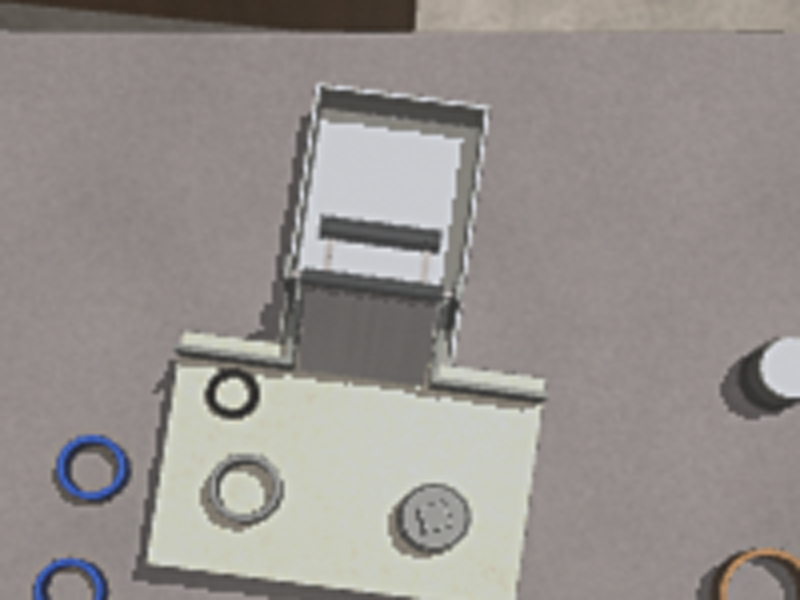

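Run:
```python
import cv2
t=cv2.imread('pics/top0.png');s=cv2.imread('pics/scene0.png')
cv2.imwrite('pics/tc2.png',cv2.resize(t[140:230,190:306],None,fx=6.5,fy=6.5,interpolation=cv2.INTER_CUBIC))
cv2.imwrite('pics/sc2.png',cv2.resize(s[170:270,180:313],None,fx=6,fy=6,interpolation=cv2.INTER_CUBIC))
```

```text
(no output)
```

View pics/tc2.png

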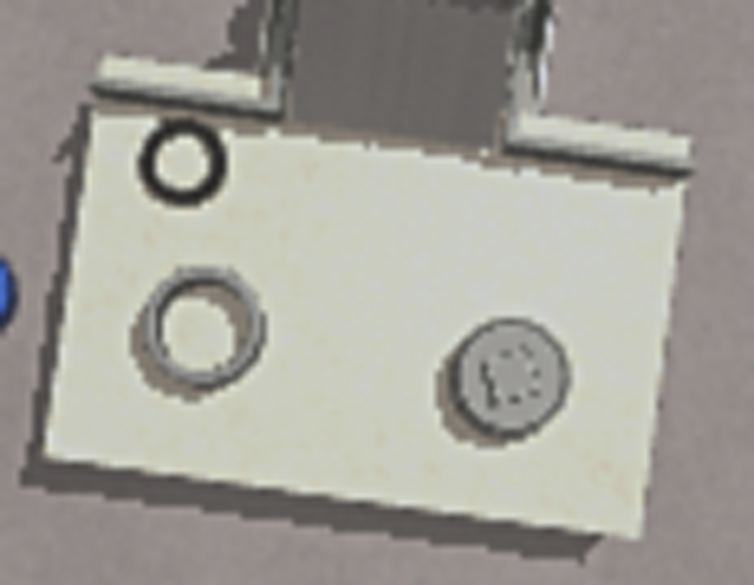

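View pics/sc2.png

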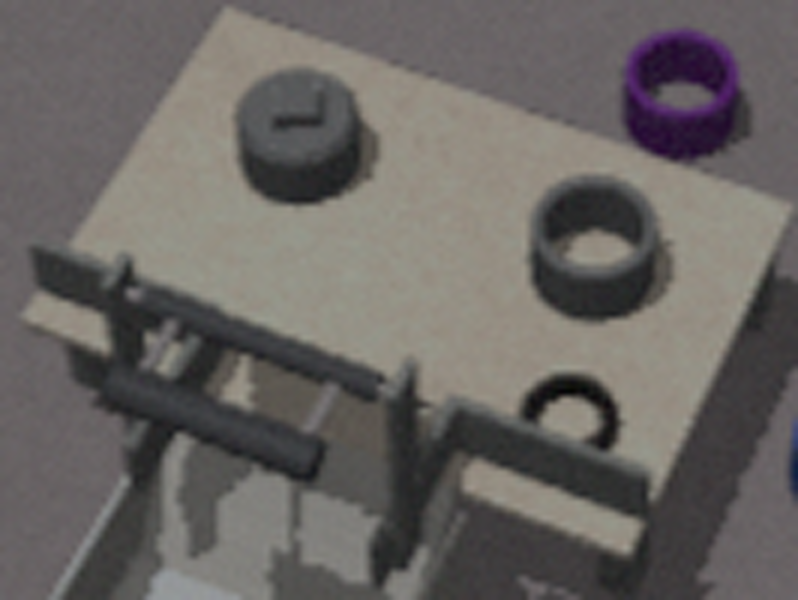

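```bash
cat > h.py <<'E'
import numpy as np,cv2
from scipy.optimize import least_squares
from bench import get_calibration
C={n:get_calibration(n) for n in("scene","top")}
def tp(p):return (np.array(p,float)+.5)/6.5-.5+[190,140]
def sp(p):return (np.array(p,float)+.5)/6-.5+[180,170]
def proj(n,X):
    c=C[n];v=c['R']@X+c['t'];w=c['mtx']@v;return w[:2]/w[2]
def ray(n,px,z):
    c=C[n];d=c['R'].T@np.linalg.solve(c['mtx'],[*px,1]);o=-c['R'].T@c['t'];return o+d*(z-o[2])/d[2]
E
python3 - <<'E'
from h import *
obs=[('top',(-200,165,90),tp((45,457))),('top',(-200,-165,90),tp((641,540))),('top',(25,165,90),tp((100,57))),('top',(25,-165,90),tp((692,138))),
('scene',(25,165,90),sp((632,555))),('scene',(25,-165,90),sp((22,318))),('scene',(-200,165,90),sp((795,207))),('scene',(-200,-165,90),sp((228,8)))]
def W(p,X):
    c,s=np.cos(p[2]),np.sin(p[2]);return np.array([p[0]+c*X[0]-s*X[1],p[1]+s*X[0]+c*X[1],X[2]])
f=lambda p:np.concatenate([proj(n,W(p,X))-q for n,X,q in obs])
r=least_squares(f,[600,50,0],x_scale=[100,100,.1]);p=r.x
print(p[:2],np.degrees(p[2]),r.fun.reshape(-1,2).round(1).tolist())
c,s=np.cos(p[2]),np.sin(p[2]);R=np.array([[c,-s],[s,c]])
for nm,n,q,z in[('sleeve','top',tp((207,326)),130),('sleeve','scene',sp((596,226)),130),('cap','top',tp((511,378)),130),('cap','scene',sp((299,118)),130),('seal','top',tp((183,162)),102),('seal','scene',sp((571,412)),102)]:
    X=ray(n,q,z);print(nm,n,X.round(1),'chute',((X[:2]-p[:2])@R).round(1))
E
```

```text
[665.58224893 -38.3137351 ] -8.049279916038394 [[-0.2, 0.2], [0.2, -0.1], [0.4, -0.4], [0.3, -0.4], [-0.0, -0.0], [0.2, 0.1], [0.6, -0.4], [0.0, -0.3]]
sleeve top [559.5  61.5 130. ] chute [-119.   84.]
sleeve scene [560.9  62.8 130. ] chute [-117.8   85.4]
cap top [ 531.  -100.5  130. ] chute [-124.6  -80.4]
cap scene [ 536.7 -100.2  130. ] chute [-118.9  -79.4]
seal top [651.6  76.4 102. ] chute [-29.9 111.6]
seal scene [652.  75. 102.] chute [-29.3 110.3]
```

Request:
{"op": "move_arm", "data": {
  "travel": [
    [26,34,0],
    [26,34,0],
    [26,34,0],
    [26,34,0],
    [26,34,0]
  ],
  "angular": [
    [0,0,-6.7],
    [0,0,-6.7],
    [0,0,-6.7],
    [0,0,-6.7],
    [0,0,-6.7]
  ],
  "jaw": [0.47,0.47,0.47,0.47,0.47]
}}

```text
time: 0.52
eef_pos: [395.6, -452.0, 230.9]
tool_rot: [[0.983, -0.181, -0.0], [-0.181, -0.983, 0.001], [-0.001, -0.0, -1.0]]
ft_force: [1.5, -1.0, -0.5]
finger_gap: 0.473
```

Request:
{"op": "move_arm", "data": {
  "travel": [
    [9,37,0],
    [9,37,0],
    [9,37,0],
    [9,37,0],
    [9,37,0]
  ],
  "angular": [
    [0,0,-6.7],
    [0,0,-6.7],
    [0,0,-6.7],
    [0,0,-6.7],
    [0,0,-6.7]
  ],
  "jaw": [0.47,0.47,0.47,0.47,0.47]
}}

```text
time: 0.93
eef_pos: [439.5, -268.4, 231.0]
tool_rot: [[0.724, -0.689, -0.001], [-0.689, -0.724, 0.0], [-0.001, 0.0, -1.0]]
ft_force: [0.8, 1.3, -0.2]
finger_gap: 0.47
```

Request:
{"op": "move_arm", "data": {
  "travel": [
    [9,37,0],
    [9,37,0],
    [9,37,0],
    [9,37,0],
    [9,37,0]
  ],
  "angular": [
    [0,0,-6.7],
    [0,0,-6.7],
    [0,0,-6.7],
    [0,0,0],
    [0,0,0]
  ],
  "jaw": [0.47,0.47,0.47,0.47,0.47]
}}

```text
time: 1.35
eef_pos: [483.0, -90.4, 231.2]
tool_rot: [[0.466, -0.885, -0.0], [-0.885, -0.466, -0.0], [0.0, 0.0, -1.0]]
ft_force: [0.6, -0.3, -0.1]
finger_gap: 0.471
```

Run:
```python
from bench import monitor,camera,get_calibration,arm
import cv2
s=monitor.read_state();print(s['time'],s['eef_pos'],s['tool_rot'].round(3),s['finger_gap'],arm.grip_depth,s['q'].round(1))
c=get_calibration('wrist');print(c)
cv2.imwrite("pics/w1.png",camera('wrist'))
```

```text
1.35 [483.02939153 -90.38454572 231.20851518] [[ 0.466 -0.885 -0.   ]
 [-0.885 -0.466 -0.   ]
 [ 0.     0.    -1.   ]] 0.47136046954229954 18.700000000000003 [   9.7    9.9   -4.6  112.     0.9   58.2 -147.5]
{'mtx': array([[284.47560686,   0.        , 254.49590833],
       [  0.        , 284.47560686, 191.29454797],
       [  0.        ,   0.        ,   1.        ]]), 'R': array([[-8.84142334e-01, -4.67217465e-01,  4.16902791e-04],
       [-4.42146404e-01,  8.36986636e-01,  3.22428176e-01],
       [-1.50993017e-01,  2.84888068e-01, -9.46593840e-01]]), 't': array([384.80149246, 247.88680518, 479.03042009])}
```

View pics/w1.png

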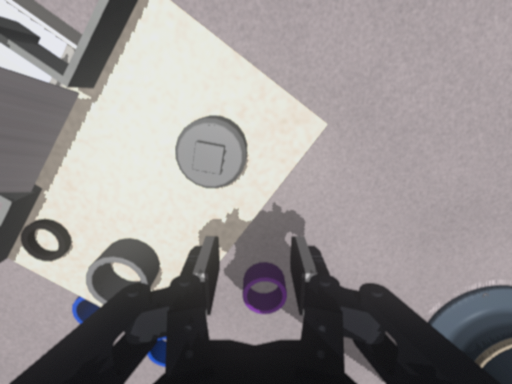

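Request:
{"op": "move_arm", "data": {
  "travel": [
    [8,40,0],
    [8,40,0],
    [8,40,0],
    [8,40,0],
    [9,40,0]
  ],
  "angular": [
    [0,0,0],
    [0,0,0],
    [0,0,0],
    [0,0,0],
    [0,0,0]
  ],
  "jaw": [0.47,0.47,0.47,0.47,0.47]
}}

```text
time: 1.82
eef_pos: [506.2, 14.9, 226.6]
tool_rot: [[0.465, -0.885, -0.012], [-0.885, -0.465, 0.002], [-0.007, 0.01, -1.0]]
ft_force: [1.2, -0.3, -0.6]
finger_gap: 0.472
```

Request:
{"op": "move_arm", "data": {
  "travel": [
    [5,0,-20],
    [5,0,-20],
    [0,0,-20],
    [0,0,-20],
    [0,0,0]
  ],
  "angular": [
    [0,0,0],
    [0,0,0],
    [0,0,0],
    [0,0,0],
    [0,0,0]
  ],
  "jaw": [0.47,0.47,0.47,0.47,0.47]
}}

```text
time: 2.23
eef_pos: [513.5, 15.4, 143.1]
tool_rot: [[0.467, -0.884, -0.02], [-0.884, -0.467, 0.001], [-0.01, 0.017, -1.0]]
ft_force: [-1.1, -0.5, -0.3]
finger_gap: 0.472
```

Run:
```python
from bench import monitor,camera,get_calibration,arm
import cv2
s=monitor.read_state();print(s['time'],s['eef_pos'],s['q'].round(1))
cv2.imwrite("pics/w2.png",camera('wrist'))
cv2.imwrite("pics/s2.png",cv2.resize(camera('scene')[120:300,150:350],None,fx=3.3,fy=3.3,interpolation=cv2.INTER_CUBIC))
```

```text
2.2333 [513.52736601  15.38980304 143.0715473 ] [ -26.3   19.2   24.7  115.3  -10.6   48.8 -147.9]
```

View pics/w2.png

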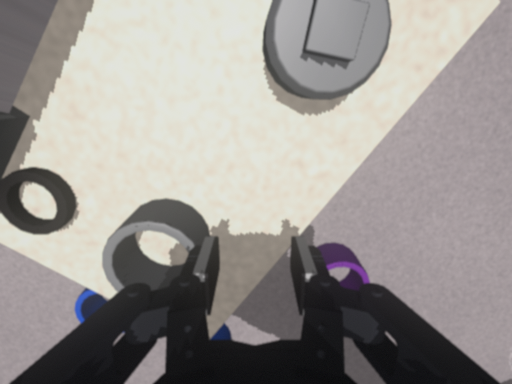

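View pics/s2.png

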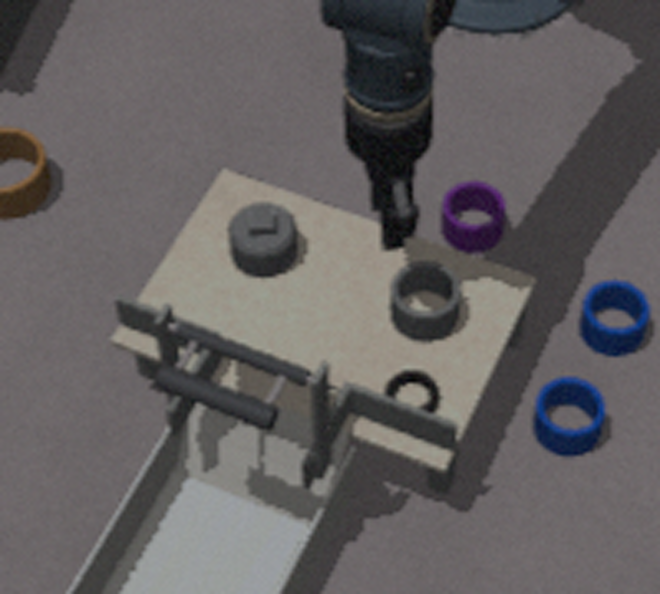

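Request:
{"op": "move_arm", "data": {
  "travel": [
    [0,0,20],
    [0,0,20],
    [0,0,20],
    [0,0,0],
    [0,0,0]
  ],
  "angular": [
    [0,0,7],
    [0,0,7],
    [0,0,7],
    [0,0,7],
    [0,0,7]
  ],
  "jaw": [0.47,0.47,0.47,0.47,0.47]
}}

```text
time: 2.75
eef_pos: [518.3, 14.8, 210.1]
tool_rot: [[0.892, -0.453, -0.005], [-0.453, -0.892, -0.004], [-0.002, 0.006, -1.0]]
ft_force: [-0.4, -0.1, -0.4]
finger_gap: 0.466
```

Request:
{"op": "move_arm", "data": {
  "travel": [
    [0,5,0],
    [0,5,0],
    [0,5,0],
    [0,5,0],
    [0,5,0]
  ],
  "angular": [
    [0,0,7],
    [0,0,7],
    [0,0,7],
    [0,0,7],
    [0,0,7]
  ],
  "jaw": [0.47,0.47,0.47,0.47,0.47]
}}

```text
time: 3.17
eef_pos: [517.4, 40.0, 208.7]
tool_rot: [[0.99, 0.14, -0.003], [0.14, -0.99, -0.01], [-0.004, 0.009, -1.0]]
ft_force: [0.0, 0.2, 0.2]
finger_gap: 0.474
```

Request:
{"op": "move_arm", "data": {
  "travel": [
    [0,5,0],
    [0,5,0],
    [0,5,0],
    [0,5,0],
    [0,5,0]
  ],
  "angular": [
    [0,0,7],
    [0,0,7],
    [0,0,7],
    [0,0,7],
    [0,0,7]
  ],
  "jaw": [0.47,0.47,0.47,0.47,0.47]
}}

```text
time: 3.58
eef_pos: [517.4, 65.0, 208.7]
tool_rot: [[0.731, 0.683, 0.004], [0.683, -0.731, -0.012], [-0.005, 0.011, -1.0]]
ft_force: [0.9, -0.1, 0.0]
finger_gap: 0.472
```

Request:
{"op": "move_arm", "data": {
  "travel": [
    [0,5,0],
    [0,5,0],
    [0,5,0],
    [0,5,0],
    [0,5,0]
  ],
  "angular": [
    [0,0,7],
    [0,0,7],
    [0,0,7],
    [0,0,7],
    [0,0,7]
  ],
  "jaw": [0.47,0.47,0.47,0.47,0.47]
}}

```text
time: 4.0
eef_pos: [517.4, 90.0, 208.7]
tool_rot: [[0.207, 0.978, 0.011], [0.978, -0.207, -0.009], [-0.006, 0.013, -1.0]]
ft_force: [0.2, 0.6, -0.1]
finger_gap: 0.468
```

Run:
```python
from bench import monitor
import numpy as np
s=monitor.read_state();print(s['time'],s['eef_pos'],s['q'].round(1),s['tool_rot'].round(3))
```

```text
4.0 [517.43228706  89.98102831 208.69579653] [-15.1  13.9   0.3 110.    0.7  55.5 -27.2] [[ 0.207  0.978  0.011]
 [ 0.978 -0.207 -0.009]
 [-0.006  0.013 -1.   ]]
```

Request:
{"op": "move_arm", "data": {
  "travel": [
    [3,4,0],
    [3,4,0],
    [3,4,0],
    [3,4,0],
    [3,4,0]
  ],
  "angular": [
    [0,0,7],
    [0,0,7],
    [0,0,7],
    [0,0,7],
    [0,0,7]
  ],
  "jaw": [0.47,0.47,0.47,0.47,0.47]
}}

```text
time: 4.42
eef_pos: [532.6, 109.9, 208.7]
tool_rot: [[-0.392, 0.92, 0.015], [0.92, 0.392, -0.003], [-0.009, 0.013, -1.0]]
ft_force: [0.1, 0.1, -0.7]
finger_gap: 0.471
```

Request:
{"op": "move_arm", "data": {
  "travel": [
    [0,0,-20],
    [0,0,-20],
    [0,0,-20],
    [0,0,-20],
    [0,0,0]
  ],
  "angular": [
    [0,0,4.6],
    [0,0,0],
    [0,0,0],
    [0,0,0],
    [0,0,0]
  ],
  "jaw": [0.47,0.47,0.47,0.47,0.47]
}}

```text
time: 4.83
eef_pos: [530.0, 109.0, 124.9]
tool_rot: [[-0.459, 0.888, 0.008], [0.888, 0.459, -0.004], [-0.007, 0.005, -1.0]]
ft_force: [-1.1, -0.5, 0.1]
finger_gap: 0.47
```

```bash
cat > look.py <<'E'
import sys,cv2
from bench import monitor,camera
k=sys.argv[1]
s=monitor.read_state();print(s['time'],s['eef_pos'],s['q'].round(1),s['tool_rot'].round(3).tolist(),s['ft_force'])
a=cv2.resize(camera('scene')[150:280,160:330],None,fx=4,fy=4,interpolation=cv2.INTER_CUBIC)
cv2.imwrite(f"pics/s{k}.png",a)
if len(sys.argv)>2:cv2.imwrite(f"pics/w{k}.png",camera(sys.argv[2]))
E
python3 look.py 3 wrist
```

```text
4.8333 [530.00208412 109.02627454 124.91594164] [-11.3  21.5  -6.2 112.3   3.6  46.    7.7] [[-0.459, 0.888, 0.008], [0.888, 0.459, -0.004], [-0.007, 0.005, -1.0]] [-1.12260532 -0.49040683  0.1246127 ]
```

View pics/s3.png

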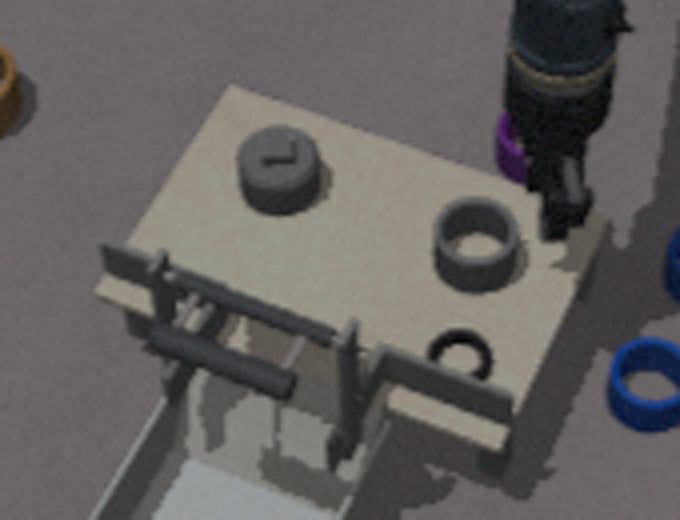

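View pics/w3.png

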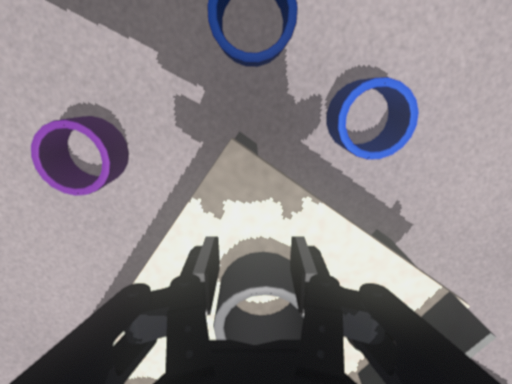

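Request:
{"op": "move_arm", "data": {
  "travel": [
    [1,1,-9],
    [1,0,-9],
    [0,0,-9],
    [0,0,0]
  ],
  "angular": [
    [0,0,0],
    [0,0,0],
    [0,0,0],
    [0,0,0]
  ],
  "jaw": [0.47,0.47,0.47,0.47]
}}

```text
time: 5.27
eef_pos: [532.5, 110.9, 98.1]
tool_rot: [[-0.46, 0.888, 0.009], [0.888, 0.46, -0.003], [-0.007, 0.007, -1.0]]
ft_force: [-0.4, -0.1, 0.6]
finger_gap: 0.472
```

Request:
{"op": "move_arm", "data": {
  "travel": [
    [4.5,-9,0],
    [4.5,-9,0],
    [4.5,-9,0],
    [4.5,-9,0],
    [4.5,-9,0]
  ],
  "angular": [
    [0,0,0],
    [0,0,0],
    [0,0,0],
    [0,0,0],
    [0,0,0]
  ],
  "jaw": [0.47,0.47,0.47,0.47,0.47]
}}

```text
time: 5.68
eef_pos: [556.8, 64.7, 100.0]
tool_rot: [[-0.459, 0.889, 0.012], [0.889, 0.459, -0.002], [-0.008, 0.01, -1.0]]
ft_force: [-0.0, 0.2, 1.3]
finger_gap: 0.47
```

```bash
python3 look.py 4
```

```text
5.6833 [556.79805006  64.71161301 100.01105857] [ -6.8  24.8  -5.5 111.1   3.7  43.6  12.9] [[-0.459, 0.889, 0.012], [0.889, 0.459, -0.002], [-0.008, 0.01, -1.0]] [-0.02664031  0.17832622  1.3261639 ]
```

View pics/s4.png

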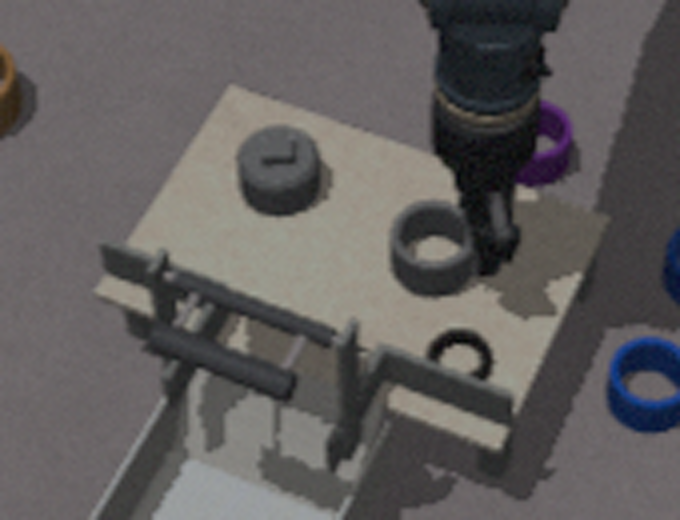

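Request:
{"op": "move_arm", "data": {
  "travel": [
    [4.5,-9,0],
    [4.5,-9,0],
    [4.5,-9,0],
    [4.5,-9,0],
    [4.5,-9,0]
  ],
  "angular": [
    [0,0,0],
    [0,0,0],
    [0,0,0],
    [0,0,0],
    [0,0,0]
  ],
  "jaw": [0.47,0.47,0.47,0.47,0.47]
}}

```text
time: 6.15
eef_pos: [579.0, 20.4, 99.8]
tool_rot: [[-0.46, 0.888, 0.012], [0.888, 0.46, -0.002], [-0.007, 0.01, -1.0]]
ft_force: [-0.5, 1.4, 1.5]
finger_gap: 0.469
```

Request:
{"op": "move_arm", "data": {
  "travel": [
    [4,-9,0],
    [4,-8,0],
    [0,0,0]
  ],
  "angular": [
    [0,0,0],
    [0,0,0],
    [0,0,0]
  ],
  "jaw": [0.47,0.47,0.47]
}}

```text
time: 6.4
eef_pos: [587.5, 1.3, 99.7]
tool_rot: [[-0.457, 0.889, 0.013], [0.889, 0.457, -0.004], [-0.009, 0.01, -1.0]]
ft_force: [-0.2, -0.3, 0.0]
finger_gap: 0.469
```

```bash
python3 look.py 5
```

```text
6.4 [587.54365985   1.28246805  99.69187679] [ -0.8  26.8  -4.7 107.6   3.4  45.   19.9] [[-0.457, 0.889, 0.013], [0.889, 0.457, -0.004], [-0.009, 0.01, -1.0]] [-0.21895364 -0.29401578  0.04804594]
```

View pics/s5.png

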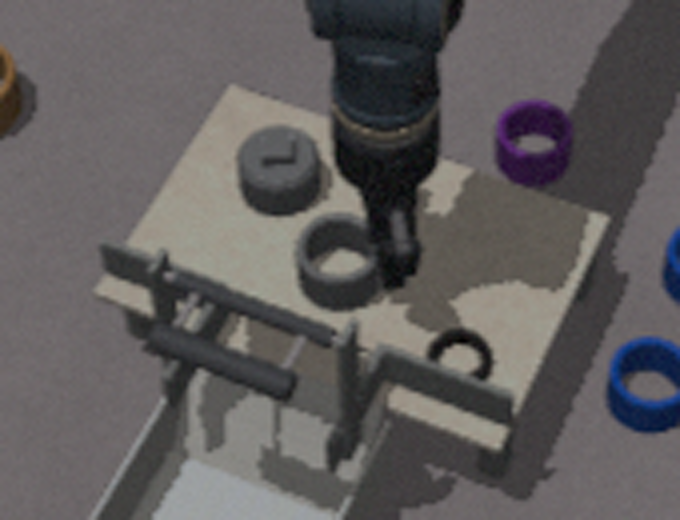

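Run:
```python
from h import *
X=ray('scene',(np.array([340,249])+.5)/4-.5+[160,150],130)
p=np.array([665.6,-38.3]);a=np.radians(-8.05);c,s=np.cos(a),np.sin(a)
print(X,(X[:2]-p)@np.array([[c,-s],[s,c]]))
```

```text
[605.16737155 -30.26250536 130.        ] [-60.96268826  -0.50452217]
```

Request:
{"op": "move_arm", "data": {
  "travel": [
    [-9,17,0],
    [-9,17,0],
    [-5,0,35],
    [0,0,35],
    [0,0,0]
  ],
  "angular": [
    [0,0,0],
    [0,0,0],
    [0,0,0],
    [0,0,6.8],
    [0,0,6.8]
  ],
  "jaw": [0.47,0.47,0.47,0.47,0.47]
}}

```text
time: 6.87
eef_pos: [567.0, 39.7, 176.0]
tool_rot: [[-0.661, 0.75, 0.023], [0.75, 0.661, 0.002], [-0.014, 0.019, -1.0]]
ft_force: [1.2, -0.4, 0.2]
finger_gap: 0.465
```

Request:
{"op": "move_arm", "data": {
  "travel": [
    [0,-10,0],
    [0,-10,0],
    [0,-10,0],
    [0,-10,0],
    [0,-10,0]
  ],
  "angular": [
    [0,0,6.8],
    [0,0,6.8],
    [0,0,6.8],
    [0,0,6.8],
    [0,0,6.8]
  ],
  "jaw": [0.47,0.47,0.47,0.47,0.47]
}}

```text
time: 7.28
eef_pos: [563.1, -12.0, 169.5]
tool_rot: [[-0.967, 0.253, 0.009], [0.253, 0.967, 0.007], [-0.007, 0.009, -1.0]]
ft_force: [-0.3, -0.2, -0.1]
finger_gap: 0.47
```

Request:
{"op": "move_arm", "data": {
  "travel": [
    [0,0,0],
    [0,0,0],
    [0,0,0],
    [0,0,0],
    [0,0,0]
  ],
  "angular": [
    [-0.7,-5,6.8],
    [-0.7,-5,0],
    [-0.7,-5,0],
    [-0.7,-5,0],
    [-0.7,-5,0]
  ],
  "jaw": [0.47,0.47,0.47,0.47,0.47]
}}

```text
time: 7.7
eef_pos: [563.3, -11.5, 170.1]
tool_rot: [[-0.893, 0.153, 0.423], [0.148, 0.988, -0.045], [-0.425, 0.023, -0.905]]
ft_force: [-0.5, -0.3, -0.2]
finger_gap: 0.467
```

```bash
python3 look.py 6
```

```text
7.7 [563.27670332 -11.52358427 170.14526048] [  3.8  11.5 -10.8 124.2  21.   21.   56.4] [[-0.893, 0.153, 0.423], [0.148, 0.988, -0.045], [-0.425, 0.023, -0.905]] [-0.49847957 -0.31806493 -0.20203572]
```

View pics/s6.png

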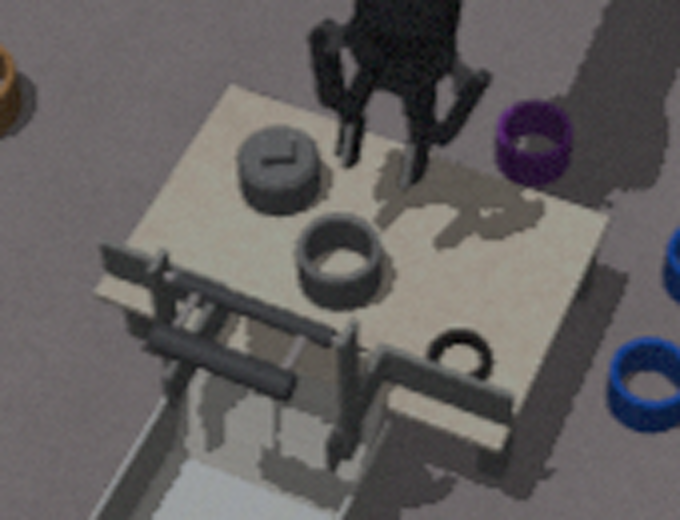

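Request:
{"op": "move_arm", "data": {
  "travel": [
    [-10,-11.5,0],
    [0,0,-13],
    [0,0,-13],
    [0,0,0]
  ],
  "angular": [
    [0,0,0],
    [0,0,0],
    [0,0,0],
    [0,0,0]
  ],
  "jaw": [0.47,0.47,0.47,0.47]
}}

```text
time: 8.08
eef_pos: [552.0, -23.5, 141.5]
tool_rot: [[-0.897, 0.154, 0.414], [0.148, 0.988, -0.046], [-0.416, 0.02, -0.909]]
ft_force: [-0.7, 0.2, -0.6]
finger_gap: 0.472
```

```bash
python3 look.py 7 top; python3 -c "
import cv2
a=cv2.imread('pics/w7.png')[140:230,190:306];cv2.imwrite('pics/w7c.png',cv2.resize(a,None,fx=6.5,fy=6.5,interpolation=cv2.INTER_CUBIC))"
```

```text
8.0833 [551.99798491 -23.53542254 141.54501217] [  3.5  13.3  -9.  126.8  23.2  17.2  55.3] [[-0.897, 0.154, 0.414], [0.148, 0.988, -0.046], [-0.416, 0.02, -0.909]] [-0.66675114  0.16075613 -0.61048562]
```

View pics/s7.png

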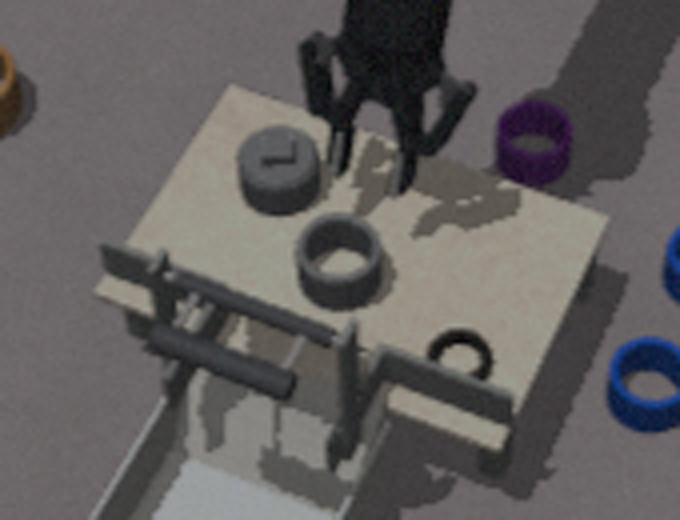

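View pics/w7c.png

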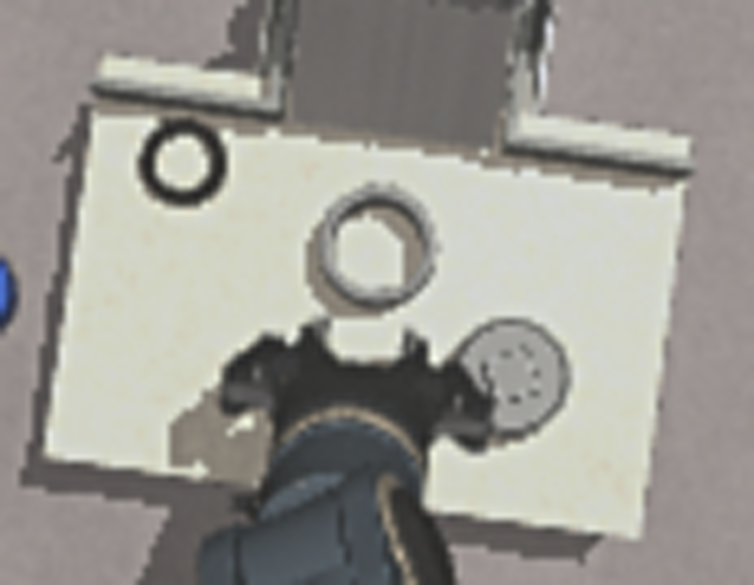

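Run:
```python
from h import *
for q in[(495,420),(475,445),(465,365),(222,400),(240,350)]:
  for z in(140,160,180,200,220,240):
    X=ray('top',tp(q),z);u=(proj('scene',X)-[160,150])*4;print(q,X.round(),u.round())
```

```text
(495, 420) [508. -91. 140.] [300. 123.]
(495, 420) [507. -90. 160.] [300. 106.]
(495, 420) [507. -89. 180.] [300.  89.]
(495, 420) [506. -88. 200.] [301.  71.]
(495, 420) [505. -88. 220.] [301.  53.]
(495, 420) [504. -87. 240.] [301.  34.]
(475, 445) [495. -81. 140.] [318. 114.]
(475, 445) [494. -80. 160.] [318.  97.]
(475, 445) [494. -79. 180.] [319.  79.]
(475, 445) [493. -78. 200.] [319.  62.]
(475, 445) [493. -77. 220.] [319.  43.]
(475, 445) [492. -77. 240.] [319.  25.]
(465, 365) [537. -76. 140.] [307. 157.]
(465, 365) [536. -75. 160.] [308. 139.]
(465, 365) [535. -74. 180.] [308. 121.]
(465, 365) [534. -73. 200.] [308. 103.]
(465, 365) [533. -73. 220.] [309.  84.]
(465, 365) [531. -72. 240.] [309.  65.]
(222, 400) [520.  53. 140.] [477. 176.]
(222, 400) [519.  52. 160.] [477. 158.]
(222, 400) [518.  51. 180.] [477. 140.]
(222, 400) [517.  50. 200.] [476. 121.]
(222, 400) [516.  48. 220.] [476. 102.]
(222, 400) [515.  47. 240.] [475.  83.]
(240, 350) [546.  43. 140.] [456. 200.]
(240, 350) [545.  42. 160.] [456. 182.]
(240, 350) [543.  41. 180.] [455. 163.]
(240, 350) [542.  40. 200.] [455. 145.]
(240, 350) [541.  39. 220.] [455. 125.]
(240, 350) [539.  38. 240.] [454. 106.]
```

Request:
{"op": "move_arm", "data": {
  "travel": [
    [6,7.5,0],
    [0,0,-13],
    [0,0,-13],
    [0,0,0]
  ],
  "angular": [
    [0,0,0],
    [0,0,0],
    [0,0,0],
    [0,0,0]
  ],
  "jaw": [0.47,0.47,0.47,0.47]
}}

```text
time: 8.52
eef_pos: [558.9, -15.7, 116.4]
tool_rot: [[-0.896, 0.153, 0.416], [0.148, 0.988, -0.046], [-0.418, 0.02, -0.908]]
ft_force: [-0.3, 0.1, -0.6]
finger_gap: 0.47
```

```bash
python3 look.py 8
```

```text
8.5167 [558.89404557 -15.6549382  116.41298065] [ -0.6  16.2  -5.6 127.4  28.4  13.8  49.1] [[-0.896, 0.153, 0.416], [0.148, 0.988, -0.046], [-0.418, 0.02, -0.908]] [-0.29964173  0.08478524 -0.59265799]
```

View pics/s8.png

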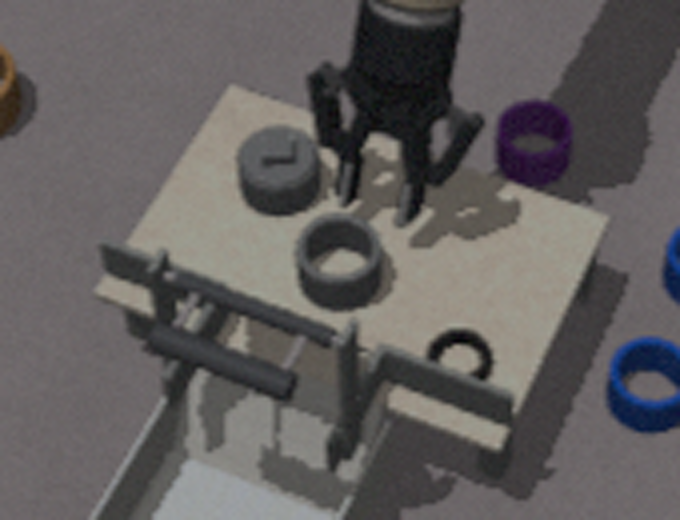

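Request:
{"op": "move_arm", "data": {
  "travel": [
    [0,0,0],
    [0,0,-6],
    [0,0,-6],
    [0,0,0]
  ],
  "angular": [
    [0.5,4,0],
    [0.5,4,0],
    [0,0,0],
    [0,0,0]
  ],
  "jaw": [0.47,0.47,0.47,0.47]
}}

```text
time: 8.9
eef_pos: [560.1, -16.4, 105.7]
tool_rot: [[-0.944, 0.158, 0.29], [0.156, 0.987, -0.029], [-0.291, 0.018, -0.957]]
ft_force: [-0.2, -0.1, -0.1]
finger_gap: 0.47
```

```bash
python3 look.py 9 top; python3 -c "
import cv2
a=cv2.imread('pics/w9.png')[140:230,190:306];cv2.imwrite('pics/w9c.png',cv2.resize(a,None,fx=6.5,fy=6.5,interpolation=cv2.INTER_CUBIC))"
```

```text
8.9 [560.12264737 -16.37570521 105.72631629] [  7.9  19.5 -14.4 121.9  19.9  23.7  58.5] [[-0.944, 0.158, 0.29], [0.156, 0.987, -0.029], [-0.291, 0.018, -0.957]] [-0.22873157 -0.10227939 -0.0864745 ]
```

View pics/s9.png

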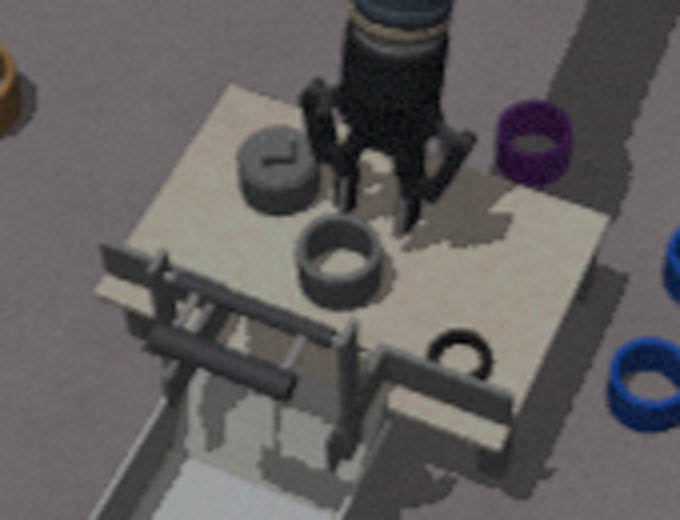

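View pics/w9c.png

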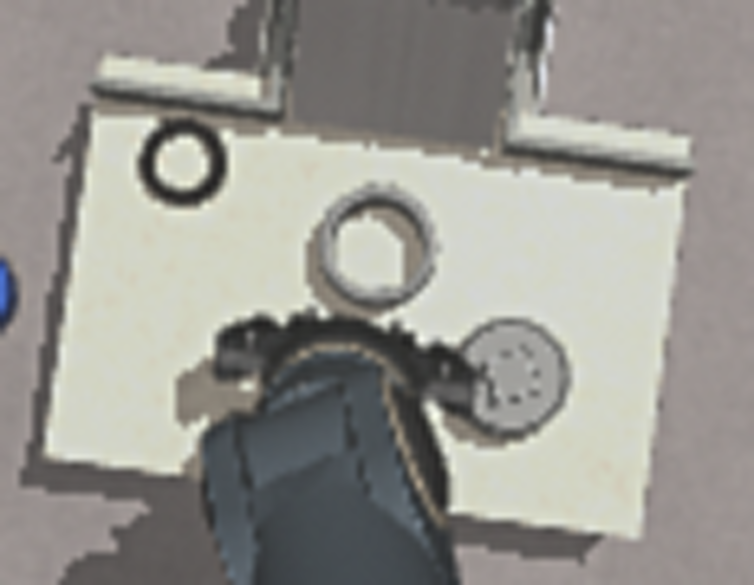

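Request:
{"op": "move_arm", "data": {
  "travel": [
    [9.7,-3.1,0],
    [9.7,-3.1,0],
    [9.7,-3.1,0],
    [9.7,-3.1,0],
    [0,0,0]
  ],
  "angular": [
    [0,0,0],
    [0,0,0],
    [0,0,0],
    [-0.2,-1.6,0],
    [-0.2,-1.6,0]
  ],
  "jaw": [0.47,0.47,0.47,0.47,0.47]
}}

```text
time: 9.42
eef_pos: [602.0, -29.2, 106.6]
tool_rot: [[-0.925, 0.157, 0.346], [0.154, 0.987, -0.036], [-0.347, 0.02, -0.938]]
ft_force: [-0.2, -0.4, -0.5]
finger_gap: 0.474
```

```bash
python3 look.py 10 top; python3 -c "
import cv2
a=cv2.imread('pics/w10.png')[140:230,190:306];cv2.imwrite('pics/w10c.png',cv2.resize(a,None,fx=6.5,fy=6.5,interpolation=cv2.INTER_CUBIC))"
```

```text
9.4167 [601.95295689 -29.2496588  106.56145881] [  7.3  21.7 -12.3 119.1  22.1  20.9  58. ] [[-0.925, 0.157, 0.346], [0.154, 0.987, -0.036], [-0.347, 0.02, -0.938]] [-0.23515267 -0.35093306 -0.47806718]
```

View pics/s10.png

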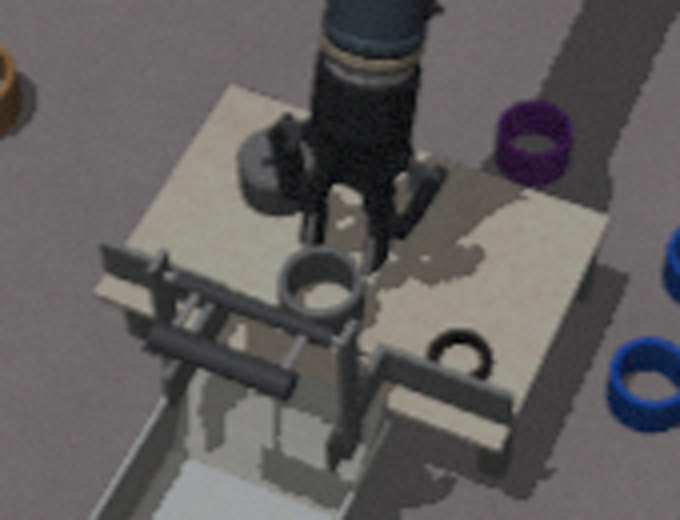

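View pics/w10c.png

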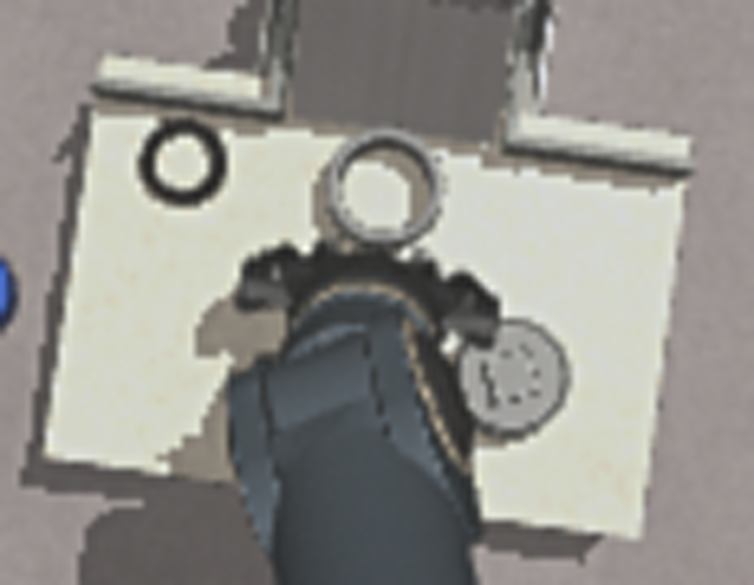

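```bash
cat >> h.py <<'E'
def ch(X):
    a=np.radians(-8.05);c,s=np.cos(a),np.sin(a);return (np.array(X)[:2]-[665.6,-38.3])@np.array([[c,-s],[s,c]])
E
python3 -c "
from h import *
print(ch(ray('top',tp((385,189)),130)),ch(ray('scene',(np.array([321,283])+.5)/4-.5+[160,150],130)))"
```

```text
[-33.14814245  -0.10037339] [-27.77456643  -0.16586499]
```

Request:
{"op": "move_arm", "data": {
  "travel": [
    [7.9,-1.1,0],
    [7.9,-1.1,0],
    [7.9,-1.1,0],
    [7.9,-1.1,0],
    [7.9,-1.1,0]
  ],
  "angular": [
    [-0.2,-1,0],
    [-0.2,-1,0],
    [-0.2,-1,0],
    [-0.2,-1,0],
    [0,0,0]
  ],
  "jaw": [0.47,0.47,0.47,0.47,0.47]
}}

```text
time: 9.93
eef_pos: [637.8, -33.5, 105.2]
tool_rot: [[-0.901, 0.154, 0.406], [0.146, 0.988, -0.049], [-0.408, 0.015, -0.913]]
ft_force: [-1.7, -0.4, -0.2]
finger_gap: 0.47
```

```bash
python3 look.py 11
```

```text
9.9333 [637.84471607 -33.54639133 105.15947108] [  4.2  23.5  -8.5 117.4  25.9  17.   54.8] [[-0.901, 0.154, 0.406], [0.146, 0.988, -0.049], [-0.408, 0.015, -0.913]] [-1.72303405 -0.37791425 -0.16808487]
```

View pics/s11.png

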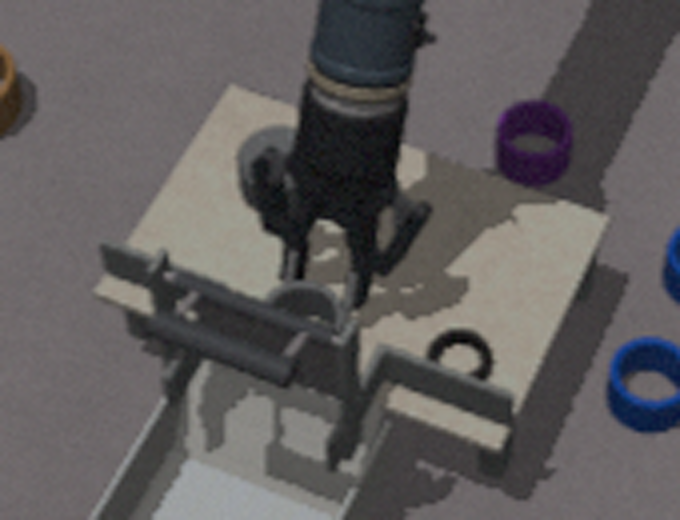

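Request:
{"op": "move_arm", "data": {
  "travel": [
    [7.9,-1.2,0],
    [7.9,-1.2,0],
    [7.9,-1.2,0],
    [7.9,-1.2,0]
  ],
  "angular": [
    [0,0,0],
    [0,0,0],
    [0,0,0],
    [0,0,0]
  ],
  "jaw": [0.47,0.47,0.47,0.47]
}}

```text
time: 10.32
eef_pos: [670.6, -38.7, 106.0]
tool_rot: [[-0.9, 0.154, 0.407], [0.147, 0.988, -0.048], [-0.409, 0.016, -0.912]]
ft_force: [-2.4, 0.9, 1.5]
finger_gap: 0.472
```

```bash
python3 look.py 12
```

```text
10.3167 [670.59875394 -38.70253676 105.98295312] [  5.7  26.   -9.7 113.   25.   18.9  56.6] [[-0.9, 0.154, 0.407], [0.147, 0.988, -0.048], [-0.409, 0.016, -0.912]] [-2.42716379  0.89371914  1.53683695]
```

View pics/s12.png

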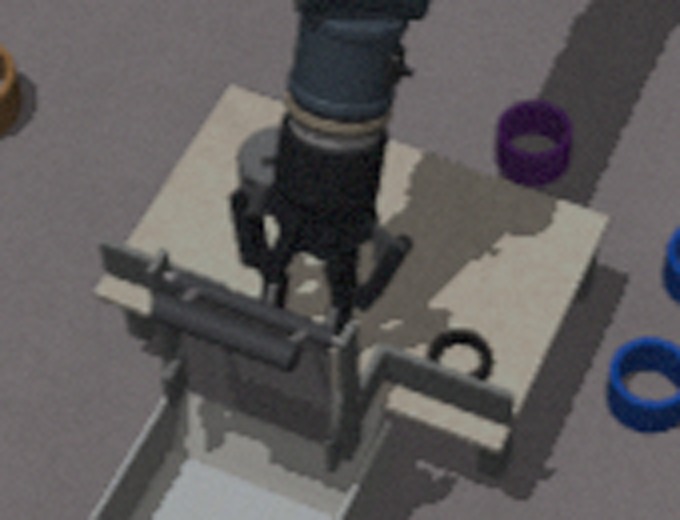

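Request:
{"op": "move_arm", "data": {
  "travel": [
    [5,-0.7,0],
    [5,-0.7,0],
    [5,-0.7,0],
    [0,0,0]
  ],
  "angular": [
    [0,0,0],
    [0,0,0],
    [0,0,0],
    [0,0,0]
  ],
  "jaw": [0.47,0.47,0.47,0.47]
}}

```text
time: 10.7
eef_pos: [685.6, -40.8, 105.9]
tool_rot: [[-0.9, 0.155, 0.407], [0.148, 0.988, -0.049], [-0.41, 0.016, -0.912]]
ft_force: [-0.9, -0.2, 0.3]
finger_gap: 0.469
```

```bash
python3 look.py 13
```

```text
10.7 [685.60626023 -40.80761264 105.93745669] [  6.2  27.1 -10.1 111.   24.7  19.8  57.4] [[-0.9, 0.155, 0.407], [0.148, 0.988, -0.049], [-0.41, 0.016, -0.912]] [-0.9099101  -0.19380578  0.34229155]
```

View pics/s13.png

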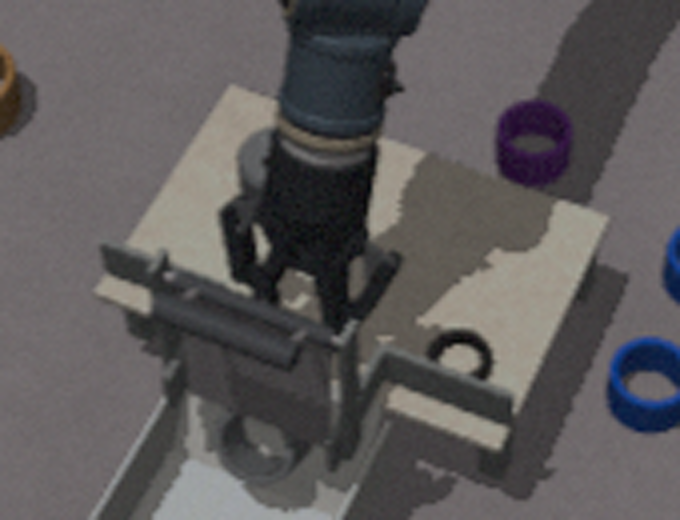

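Request:
{"op": "move_arm", "data": {
  "travel": [
    [0,0,0],
    [0,0,0],
    [0,0,0],
    [0,0,0],
    [0,0,0]
  ],
  "angular": [
    [0,0,0],
    [0,0,0],
    [0,0,0],
    [0,0,0],
    [0,0,0]
  ],
  "jaw": [0.47,0.47,0.47,0.47,0.47]
}}

```text
time: 11.17
eef_pos: [684.3, -40.5, 105.7]
tool_rot: [[-0.901, 0.154, 0.406], [0.147, 0.988, -0.049], [-0.409, 0.016, -0.913]]
ft_force: [0.1, -0.5, 0.7]
finger_gap: 0.472
```

```bash
python3 look.py 14
```

```text
11.1667 [684.26505718 -40.51706053 105.7245526 ] [  6.2  27.1 -10.1 111.2  24.7  19.8  57.3] [[-0.901, 0.154, 0.406], [0.147, 0.988, -0.049], [-0.409, 0.016, -0.913]] [ 0.0977495  -0.45578741  0.68616588]
```

View pics/s14.png

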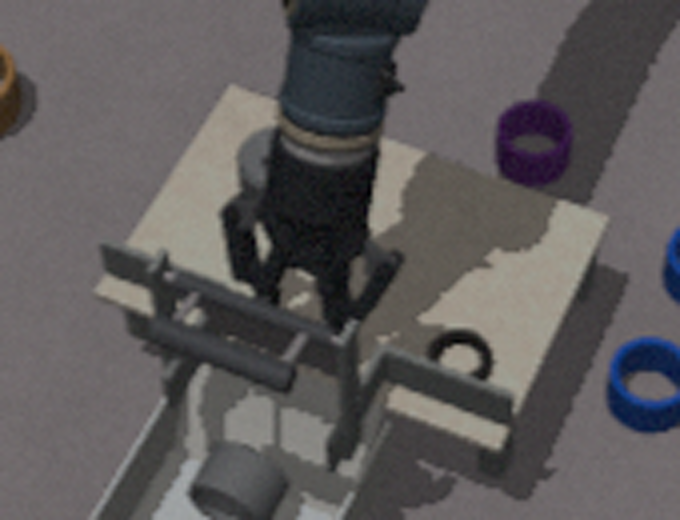

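Request:
{"op": "move_arm", "data": {
  "travel": [
    [-12,1.7,0],
    [-12,1.7,0],
    [-15,2.1,0],
    [-15,2.1,0],
    [-15,2.1,0]
  ],
  "angular": [
    [0,0,0],
    [0,0,0],
    [0,0,0],
    [0,0,0],
    [0,0,0]
  ],
  "jaw": [0.47,0.47,0.47,0.47,0.47]
}}

```text
time: 11.63
eef_pos: [614.8, -30.8, 105.8]
tool_rot: [[-0.901, 0.154, 0.406], [0.147, 0.988, -0.049], [-0.409, 0.016, -0.912]]
ft_force: [0.1, -0.4, -0.2]
finger_gap: 0.47
```

Request:
{"op": "move_arm", "data": {
  "travel": [
    [-12,1.7,5],
    [0,4,25],
    [0,4,35],
    [0,4,35],
    [0,0,30]
  ],
  "angular": [
    [0,0,0],
    [0,0,0],
    [0,0,0],
    [0,0,0],
    [0,0,0]
  ],
  "jaw": [0.47,0.47,0.47,0.47,0.47]
}}

```text
time: 12.05
eef_pos: [603.7, -15.8, 238.7]
tool_rot: [[-0.9, 0.152, 0.408], [0.146, 0.988, -0.047], [-0.411, 0.017, -0.912]]
ft_force: [1.3, -0.2, 0.7]
finger_gap: 0.468
```

Request:
{"op": "move_arm", "data": {
  "travel": [
    [-20,10,20],
    [-20,15,20],
    [-20,20,20],
    [-20,20,0],
    [0,0,0]
  ],
  "angular": [
    [0,3,0],
    [0,3,0],
    [0,3,0],
    [0,3,0],
    [0,0,0]
  ],
  "jaw": [0.47,0.47,0.47,0.47,0.47]
}}

```text
time: 12.47
eef_pos: [522.7, 52.9, 298.7]
tool_rot: [[-0.966, 0.148, 0.211], [0.141, 0.989, -0.045], [-0.215, -0.014, -0.976]]
ft_force: [-0.2, 0.4, 0.5]
finger_gap: 0.469
```

```bash
python3 look.py 15 top; python3 -c "
import cv2
a=cv2.imread('pics/w15.png')[70:230,180:310];cv2.imwrite('pics/w15c.png',cv2.resize(a,None,fx=3.7,fy=3.7,interpolation=cv2.INTER_CUBIC))"
```

```text
12.4667 [522.71408568  52.91681279 298.68004468] [  6.9   4.9 -21.7 109.7   9.   54.9  62.6] [[-0.966, 0.148, 0.211], [0.141, 0.989, -0.045], [-0.215, -0.014, -0.976]] [-0.16662602  0.41927942  0.45037376]
```

View pics/s15.png

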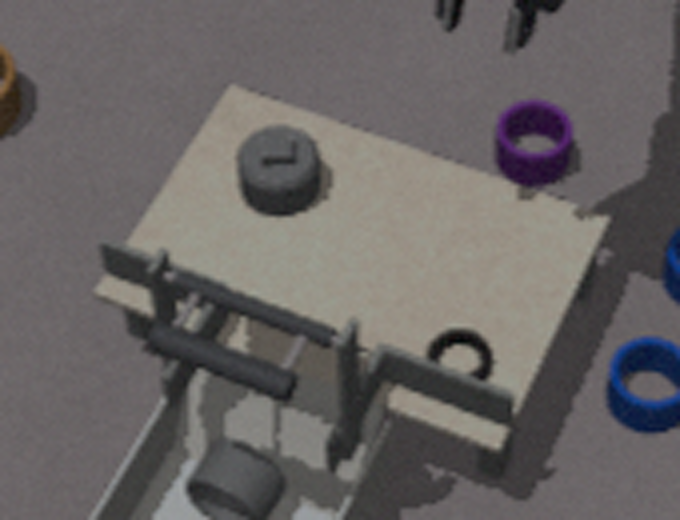

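View pics/w15c.png

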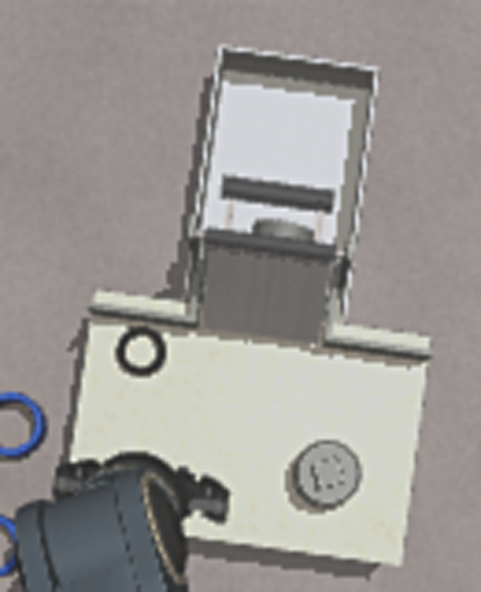

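Run:
```python
from bench import camera
import cv2
from h import *
a=camera('scene')[220:345,150:280];cv2.imwrite('pics/s16.png',cv2.resize(a,None,fx=4.7,fy=4.7,interpolation=cv2.INTER_CUBIC))
def W(x,y,z):
    t=np.radians(-8.05);c,s=np.cos(t),np.sin(t);return np.array([665.6+c*x-s*y,-38.3+s*x+c*y,z])
for P in[(84,0,6),(116,0,38),(110,0,38),(105,0,26)]:print(P,(proj('scene',W(*P))-[150,220])*4.7)
```

```text
(84, 0, 6) [353.64802856 245.00445048]
(116, 0, 38) [327.32965813 261.953557  ]
(110, 0, 38) [331.74152235 254.04096193]
(105, 0, 26) [336.65825742 256.78394477]
```

View pics/s16.png

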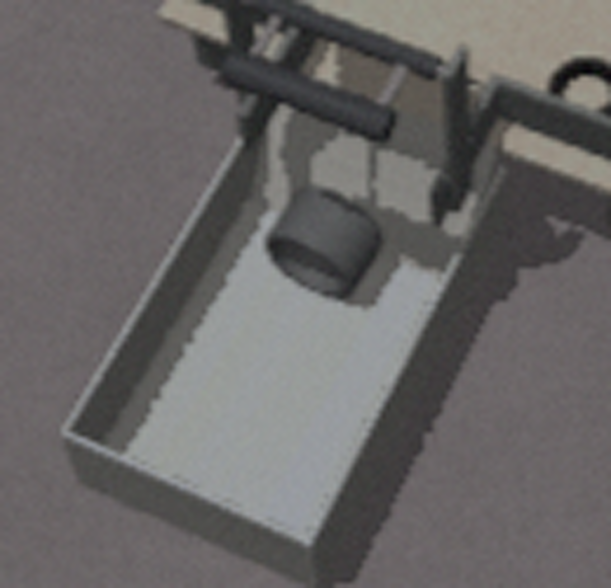

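Request:
{"op": "move_arm", "data": {
  "travel": [
    [0,0,0],
    [0,0,0],
    [0,0,0],
    [0,0,0],
    [0,0,0]
  ],
  "angular": [
    [0,0,0],
    [0,0,0],
    [0,0,0],
    [0,0,0],
    [0,0,0]
  ],
  "jaw": [0.47,0.47,0.47,0.47,0.47]
}}

```text
time: 13.03
eef_pos: [523.5, 47.4, 295.4]
tool_rot: [[-0.966, 0.155, 0.207], [0.148, 0.988, -0.049], [-0.212, -0.017, -0.977]]
ft_force: [-0.9, -0.2, 0.1]
finger_gap: 0.474
```

Run:
```python
from bench import camera,monitor
import cv2,numpy as np
from h import *
a=camera('scene');s0=cv2.imread('pics/scene0.png');p=cv2.imread('pics/s15.png')
n=cv2.resize(a[150:280,160:330],None,fx=4,fy=4,interpolation=cv2.INTER_CUBIC)
d=cv2.absdiff(n,p).max(2);print('since s15: >40',(d>40)[100:].sum())
d=cv2.absdiff(a,s0).max(2);ys,xs=np.where(d>45);print('vs start flap region',(d[218:255,195:255]>45).sum(), 'cap',(d[180:206,216:244]>45).sum(),'seal',(d[230:250,262:286]>45).sum())
print(monitor.read_state()['time'])
```

```text
since s15: >40 265
vs start flap region 0 cap 0 seal 0
13.0833
```

Run:
```python
from bench import camera,workorder
import cv2
p=cv2.imread('pics/s15.png')
n=cv2.resize(camera('scene')[150:280,160:330],None,fx=4,fy=4,interpolation=cv2.INTER_CUBIC)
d=cv2.absdiff(n,p).max(2)>40
k=d[420:,150:330].sum();print(k)
if k<20: print(workorder.close_job())
```

```text
0
the job is handed in; nothing more can be done
None
```

The sleeve is in the catch tray and the flap has swung shut behind it; I handed the job in at about 13 s of the 48 s allowed.

- **Pushing:** I pushed the sleeve with the half-open fingertips, first diagonally to the middle line, then straight through the flap. It tipped off the deck edge and slid down, and I then drew the fingers back out. It was never gripped or lifted.
- **Last checks:** The final pictures show the sleeve lying still at the foot of the slide, on its side or leaning a little on it. The flap, cap and seal areas match the starting picture with no changed pixels. The arm was clear of everything, and the wrist force readings stayed under about 3 N.
- **What did not go as planned:** My first approach came too close to the last joint's limit and stopped short, so I turned the gripper half round. The gripper's outer knuckle passed over the edge of the cap while lowering behind the sleeve. The pictures and forces show no contact.
- **Not fully explained:** Comparing the last two scene pictures showed a few changed pixels, none of them around the sleeve. I took these for the arm's moving shadow but did not trace them.
- **Not checked separately:** I did not compare the bystanders on the table (tape, screwdriver, bottle, jar, gauge). The arm crossed that side more than 200 mm above the table.

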